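# Let the tomatoes out of the lever dispenser

### The arm

A 6-joint arm with a two-finger parallel gripper is mounted at the origin on the work surface. World frame = base frame: x ahead of the robot, y to its left, z up, the work surface at z = 0. Lengths are in m, angles in rad, forces in N, time in s.
With the tool pointing down it reaches from about 0.425 to 0.95 m from the base axis. Payload 3.5 kg.
Tool frame: the origin (TCP) lies between the finger pads; the fingertips stand 11 mm ahead of it and the grasp point (between the pads) lies 8 mm behind it; y points along the fingers, x is the direction in which the jaws open and shut, and the axes are right-handed (so a half turn about y gives the same grasp; the last joint's range is limited). The gripper opens to 85 mm and grips with 20 to 120 N. Pads are 22 mm wide; open, the fingers measure 114 mm over their backs; the gripper's body (76 mm by 85 mm) begins 54 mm behind the grasp point. The pads swing forward as they close: fully open they stand 13 mm farther back than shut.
Start: joints at [-1.258, 0.286, 1.577, -0, 1.279, -0.15], TCP at [0.301, -0.604, 0.242] pointing down, gripper open.
Joint ranges: [-2.77, 2.77], [-0.9, 2.22], [0.21, 2.48], [-1.53, 4.67], [0.24, 2.81], [-2.84, 2.84]. Speed limits (rad/s): [2.79, 2.79, 3.14, 3.14, 3.14, 3.14].

### API

Orientations are given as a 3x3 rotation matrix whose columns are the frame's x, y, z axes.
In Python, from station import env gives the robot as it stands. The module is installed in compiled form; this text tells all that it offers.
- The arm moves only by the tool servo_tool, never from a script. Its argument "commands" is a list of rows, each an object with "offset": the shift along the tool's x, y, z in m, a list of three; "delta_rot": the turn, a rotation vector about the tool's x, y, z in degrees, a list of three. In form: [{"offset": [tx, ty, tz], "delta_rot": [rx, ry, rz]}, ...]. A call has 1 to 12 rows; each row is the pose to reach, as a shift and turn from the pose commanded when the call began, along the tool's axes at that moment; what a row does not reach only later rows make up. A row lasts 1/10 s, in which the tool goes at most 50 mm and 8.59 degrees, less where a joint would pass 70% of its speed; a pose out of reach is approached as far as the arm can. A call with a gripper value outside its range is refused whole. "claw" is the finger opening in m, from 0 to 0.0854, set as the call begins (left out, the last holds). The fingers move at their own pace and stop on an object; "force" is the grip in N (left out, the last holds). Time passes only in rows, so rows that repeat a pose let the fingers close. It gives the time, the measured TCP pose, the force and the opening at its end, in the units of the state.
- env.state(): the state, without advancing time (a new reading comes with each control period).
- env.snapshot(name): name is "scene" or "top" or "wrist"; returns the picture (384x512x3 uint8, blue, green, red); there is no depth.
- env.get_calibration(name): a dict with "K" (3x3 intrinsics, pixels), "position" and "attitude" of the camera in the world; the wrist camera has in their place "mount" (4x4, takes a point from camera to tool coordinates, whose origin is the TCP and whose axes are the tool frame's). Camera axes: x right, y down, z forward; pixel columns grow to the right and rows downward; lengths in m; the calibration is good to about 2 mm. A picture is of the moment at which its call begins: read the wrist's pose just before it. get_calibration takes no time and is no camera call.
- env.finish_job(): hands the job in, once; it reports no verdict.
The state is a dict: "time": time; "qpos": joint angles; "dq": joint speeds; "effort": joint torques, N m; "tool_pos": TCP position; "orientation": TCP orientation; "force": force on the tool from outside, world axes, zero at the start; "torque": the same for the moment, N m; "opening": finger opening in m.
Only numpy, scipy, OpenCV 4.12 (cv2) and the standard library are available. Lean on these libraries where they do the work, as an engineer would, in place of code of your own. Each camera call takes 0.05 s, during which the arm holds its last target. There are 200 camera calls.

### The job

With your fingertips, press down the blue paddle of the dispenser that holds the red tomatoes, so that the gate at the other end of its lever lifts, and keep it down until all three tomatoes have rolled into the pan under the mouth; then let the paddle come back up so that the gate is shut again. Do not touch or pick up the fruit; leave the limes behind their gate, and leave the pans, the cup, the bottle and the spoon where they are.

Things in the scene. Friction and masses are not known exactly. Their poses are not given: they have to be found in the camera images.
- tomato_dispenser: Dispenser of the red tomatoes, fixed: white stand, metal chute, blue paddle and gate (both dispensers are alike). Origin on the counter under the chute's mouth; +y is the way the fruit rolls; the paddle is on its -x side. The open-topped chute (50 mm wide, 160 mm long, walls 26 mm) slopes 0.2 rad down along +y to its mouth, 75 mm above the counter; its upper end is 150 mm high.
- tomato_paddle (a point): Middle of the top face of the blue square paddle (40 x 40 mm, 6 mm thick) at the robot-side end of the tomato dispenser's rocking lever. Moves with the lever: at rest 178 mm above the counter, outer (-x) edge tilted up 0.25 rad; fully pressed 118 mm high, outer edge 0.25 rad down. Axes: the lever's.
- tomato_pivot (a point): The tomato lever's pivot pin, fixed to the stand, 140 mm above the counter between two upright white cheeks (top 150 mm); axes as the dispenser's, the pin lies along y. The paddle's middle swings about it at 120 mm radius, in the dispenser's x-z plane.
- tomato_lever (a joint): Angle of the tomato lever, rad: 0 at rest (gate shut), 0.5 at its stop, paddle fully down. The fruit gets under the gate from about 0.32. A spring returns it when let go; pressing at the paddle's middle takes about 2.5 N to start and 6 N at the stop.
- tomato_gate (a point): Middle of the lower edge of the blue gate plate (42 x 58 x 3 mm) at the far end of the tomato lever, across the chute's mouth; it is 83 mm above the counter when shut and about 52 mm higher at the lever's stop.
- tomato_pan: Open metal pan below the tomato chute's mouth, loose, 176 (x) x 108 (y) x 65 mm high, walls and floor 3 mm; origin at the centre of its underside.
- tomato1_center (a point): Centre of a red tomato, a ball of 36 mm diameter, about 26 g, at the start in a row of three in the tomato chute (number 1 against the gate).
- tomato2_center (a point): Centre of a red tomato, a ball of 36 mm diameter, about 26 g, at the start in a row of three in the tomato chute (number 1 against the gate).
- tomato3_center (a point): Centre of a red tomato, a ball of 36 mm diameter, about 26 g, at the start in a row of three in the tomato chute (number 1 against the gate).
- lime_dispenser: Dispenser of the green limes, fixed: white stand, metal chute, blue paddle and gate (both dispensers are alike). Origin on the counter under the chute's mouth; +y is the way the fruit rolls; the paddle is on its -x side. The open-topped chute (50 mm wide, 160 mm long, walls 26 mm) slopes 0.2 rad down along +y to its mouth, 75 mm above the counter; its upper end is 150 mm high.
- lime_paddle (a point): Middle of the top face of the blue square paddle (40 x 40 mm, 6 mm thick) at the robot-side end of the lime dispenser's rocking lever. Moves with the lever: at rest 178 mm above the counter, outer (-x) edge tilted up 0.25 rad; fully pressed 118 mm high, outer edge 0.25 rad down. Axes: the lever's.
- lime_pivot (a point): The lime lever's pivot pin, fixed to the stand, 140 mm above the counter between two upright white cheeks (top 150 mm); axes as the dispenser's, the pin lies along y. The paddle's middle swings about it at 120 mm radius, in the dispenser's x-z plane.
- lime_lever (a joint): Angle of the lime lever, rad: 0 at rest (gate shut), 0.5 at its stop, paddle fully down. The fruit gets under the gate from about 0.32. A spring returns it when let go; pressing at the paddle's middle takes about 2.5 N to start and 6 N at the stop.
- lime_gate (a point): Middle of the lower edge of the blue gate plate (42 x 58 x 3 mm) at the far end of the lime lever, across the chute's mouth; it is 83 mm above the counter when shut and about 52 mm higher at the lever's stop.
- lime_pan: Open metal pan below the lime chute's mouth, loose, 176 (x) x 108 (y) x 65 mm high, walls and floor 3 mm; origin at the centre of its underside.
- lime1_center (a point): Centre of a green lime, a ball of 36 mm diameter, about 26 g, at the start in a row of three in the lime chute (number 1 against the gate).
- lime2_center (a point): Centre of a green lime, a ball of 36 mm diameter, about 26 g, at the start in a row of three in the lime chute (number 1 against the gate).
- lime3_center (a point): Centre of a green lime, a ball of 36 mm diameter, about 26 g, at the start in a row of three in the lime chute (number 1 against the gate).
- ramekin: White ceramic cup, 64 mm wide, 45 mm high, standing between the two paddles; origin at its underside. Leave it alone.
- sauce_bottle: Yellow sauce bottle, 54 mm wide, 170 mm high, to the left; origin at its underside. Leave it alone.
- spoon: Steel spoon lying on the counter to the right, handle along its -x; origin at its underside. Leave it alone.
Not all that is in view belongs to the job. What is shaped like the part that bears tomato3_center but orange or purple is not meant.

How it is judged:
By the outcome, as a careful person would: the job done as asked, in the order asked, and still so for the second after the job is handed in, with the robot touching nothing.
It also fails if it takes over 35 s, if anything falls off the work surface, if the arm or the gripper's body presses on something with over 40 N, if the wrist force passes 120 N, or if a joint passes its speed limit or range.

## Working session

There is one attempt and no reset: what is moved stays moved. The work goes in short steps, Python scripts to look and compute and a tool call to move; the robot and the scene stay as the last step left them, time stands still between calls to the robot, and variables do not carry over. Pictures are saved under pics/ and viewed, about 8 in all and at most 12, crops included, and the job is handed in when it is done.

Besides the shell and the picture viewer there is one more tool, called after "Emit:" as name(argument=value, ...) on one line, values as JSON. servo_tool: Moves the arm, as the interface text tells. Its arguments: {"type":"object","properties":{"commands":{"type":"array","items":{"type":"object","properties":{"offset":{"type":"array","items":{"type":"number"}},"delta_rot":{"type":"array","items":{"type":"number"}}}}},"claw":{"type":"number"},"force":{"type":"number"}},"required":["commands"]}

```bash
mkdir -p pics
python3 - <<'E'
from station import env
import cv2,numpy as np
for n in("scene","top"):
    cv2.imwrite(f"pics/{n}0.png",env.snapshot(n)); c=env.get_calibration(n); print(n,{k:np.round(v,4).tolist() for k,v in c.items()})
s=env.state();print(s["time"],s["tool_pos"],np.round(s["orientation"],3).tolist(),s["opening"],s["force"])
E
```

```text
scene {'K': [[448.169, 0.0, 260.9013], [0.0, 448.169, 187.6409], [0.0, 0.0, 1.0]], 'position': [1.5368, -0.0514, 1.159], 'attitude': [[0.0836, 0.7236, -0.6852], [0.9964, -0.069, 0.0487], [-0.012, -0.6868, -0.7268]]}
top {'K': [[448.4536, 0.0, 249.9525], [0.0, 448.4536, 200.4961], [0.0, 0.0, 1.0]], 'position': [0.449, -0.007, 1.4907], 'attitude': [[-0.0222, -0.9949, 0.0985], [-0.9993, 0.0249, 0.0263], [-0.0286, -0.0978, -0.9948]]}
0.1 [ 0.30120811 -0.60342228  0.24107074] [[0.446, -0.001, 0.895], [-0.895, 0.002, 0.446], [-0.002, -1.0, 0.0]] 0.0855376386995338 [-0.49882542  0.2814016   0.3573131 ]
```

View pics/scene0.png

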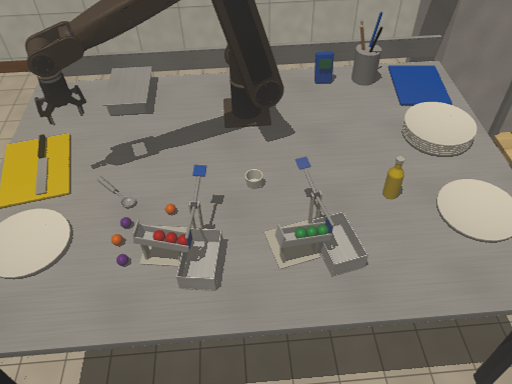

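View pics/top0.png

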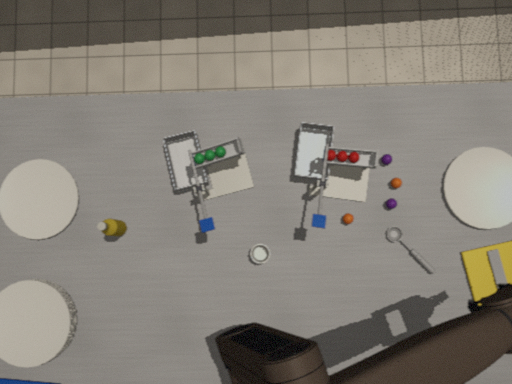

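Tomato dispenser: red balls at scene (159–183, 238) and top (331–353, 156). Its blue paddle is at scene (200,170) and top (319,221). The limes' paddle is at scene (303,162) and top (206,225). Loose orange and purple balls lie to the right and are not meant. Next I'll triangulate with colour blobs and make one enlarged crop.

```bash
cat > h.py <<'E'
import cv2,numpy as np
from station import env
def blob(im,hsv_lo,hsv_hi,c,r):
    h=cv2.cvtColor(im,cv2.COLOR_BGR2HSV); m=cv2.inRange(h,hsv_lo,hsv_hi)
    k=np.zeros_like(m); cv2.circle(k,c,r,255,-1); m&=k
    v,u=np.nonzero(m); return np.array([u.mean(),v.mean()]),len(u)
def P(n):
    c=env.get_calibration(n); R=np.array(c["attitude"]).T
    return np.array(c["K"])@np.c_[R,-R@np.array(c["position"])]
def tri(a,b):
    X=cv2.triangulatePoints(P("scene"),P("top"),np.array(a,float),np.array(b,float)).ravel();X=X[:3]/X[3]
    e=[(lambda p:p[:2]/p[2])(P(n)@np.r_[X,1])-q for n,q in(("scene",a),("top",b))]
    return X,np.abs(e).max()
E
python3 - <<'E'
from h import *
S=cv2.imread("pics/scene0.png");T=cv2.imread("pics/top0.png")
B=((100,120,60),(130,255,255))
for n,a,b in(("tom",(200,170),(319,221)),("lime",(303,162),(206,225))):
    p,q=blob(S,*B,a,13),blob(T,*B,b,13); print(n,p,q,tri(p[0],q[0]))
for n,a,b in(("t1",(183,240),(331,155)),("t3",(159,236),(353,157)),("ramekin rim",(254,175),(260,250))):print(n,tri(a,b))
A=cv2.resize(S[140:300,110:250],None,fx=3.5,fy=3.5,interpolation=2);C=cv2.resize(T[110:260,280:370],None,fx=3.7,fy=3.7,interpolation=2)
cv2.imwrite("pics/crop.png",np.hstack([cv2.resize(A,(int(A.shape[1]*555/A.shape[0]),555)),C[:555]])[:, :800])
E
```

```text
tom (array([199.2  , 170.136]), 125) (array([318.45517241, 220.62068966]), 145) (array([ 0.51514817, -0.17171617,  0.17487527]), np.float64(0.1793481690233989))
lime (array([302.61538462, 161.23076923]), 39) (array([206.22077922, 224.5       ]), 154) (array([0.51123352, 0.15667084, 0.17995549]), np.float64(0.25581910407930764))
t1 (array([ 0.72425735, -0.22717102,  0.09599411]), np.float64(0.2608001230226762))
t3 (array([ 0.71347553, -0.29428875,  0.10930726]), np.float64(0.2567205391281391))
ramekin rim (array([0.43212397, 0.00317822, 0.05384226]), np.float64(0.20691947128983657))
```

View pics/crop.png

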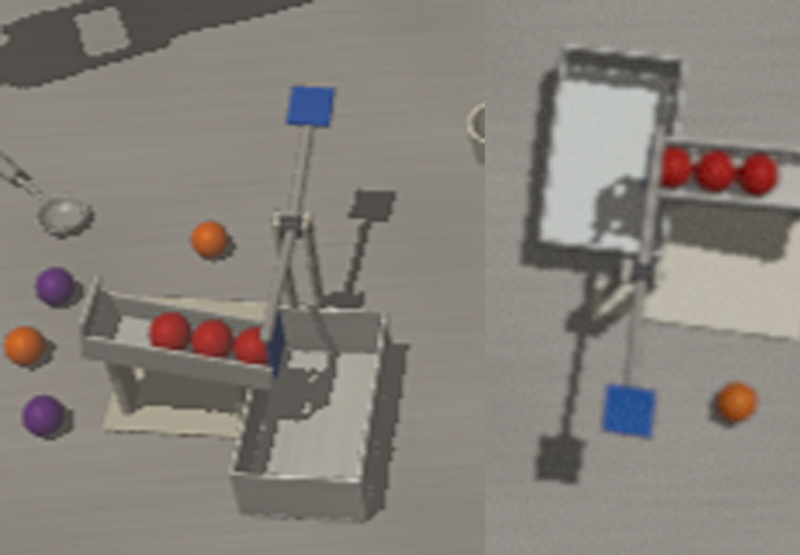

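The crop confirms it: the red tomatoes' chute shares its lever with the right-hand blue paddle. The paddle is at about (0.515, −0.172, 0.175), against 178 mm expected. I'll close the fingers and move above it.

Emit:
servo_tool(commands=[{"offset": [-0.012, 0, 0.016], "delta_rot": [0, 2, 0]}, {"offset": [-0.037, 0, 0.048], "delta_rot": [0, 5, 0]}, {"offset": [-0.066, 0, 0.086], "delta_rot": [0, 8, 0]}, {"offset": [-0.095, 0, 0.124], "delta_rot": [0, 12, 0]}, {"offset": [-0.124, 0, 0.162], "delta_rot": [0, 16, 0]}, {"offset": [-0.153, 0, 0.2], "delta_rot": [0, 20, 0]}, {"offset": [-0.182, 0, 0.238], "delta_rot": [0, 24, 0]}, {"offset": [-0.211, 0, 0.276], "delta_rot": [0, 28, 0]}, {"offset": [-0.24, 0, 0.314], "delta_rot": [0, 31, 0]}, {"offset": [-0.269, 0, 0.352], "delta_rot": [0, 34, 0]}, {"offset": [-0.286, 0, 0.374], "delta_rot": [0, 36, 0]}, {"offset": [-0.292, 0, 0.382], "delta_rot": [0, 36, 0]}], claw=0, force=30)

```text
time: 1.3
tool_pos: [0.5133, -0.1695, 0.2418]
orientation: [[-0.161, -0.001, 0.987], [-0.987, 0.001, -0.161], [-0.001, -1.0, -0.001]]
force: [0.1, -0.2, -0.4]
opening: 0.0002
```

Run:
```python
from h import *
s=env.state();print(s["time"],s["tool_pos"],np.round(s["orientation"],3).tolist(),s["opening"],s["force"],s["dq"].round(3) if hasattr(s["dq"],"round") else s["dq"])
W=env.snapshot("wrist");S=env.snapshot("scene")
c=env.get_calibration("wrist");M=np.array(c["mount"]);K=np.array(c["K"])
R=np.array(s["orientation"]);p=np.array(s["tool_pos"])
def proj(X):
    q=np.linalg.inv(M)@np.r_[R.T@(np.array(X)-p),1];q=K@q[:3];return q[:2]/q[2]
print("paddle px wrist",proj([.515,-.172,.175]))
cv2.imwrite("pics/two.png",np.hstack([cv2.resize(W,(400,300)),cv2.resize(S[100:280,100:340],(400,300))]))
h=blob(W,(100,120,60),(130,255,255),(256,192),400);print(h)
```

```text
1.3 [ 0.51331291 -0.16945301  0.24181322] [[-0.161, -0.001, 0.987], [-0.987, 0.001, -0.161], [-0.001, -1.0, -0.001]] 0.00022135476798696864 [ 0.06169428 -0.21326552 -0.42372543] [ 0.141  0.035 -0.033 -0.027 -0.005  0.139]
paddle px wrist [257.09845618 210.53814335]
(array([259.47370279, 209.63501588]), 2833)
```

View pics/two.png

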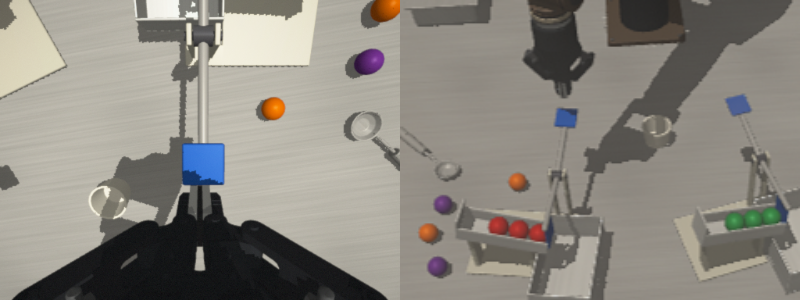

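In the wrist view the whole paddle is seen at about (259,210) full-size, and the prediction was (257,211). The fingertips are in line with the lever, so I'll press.

Emit:
servo_tool(commands=[{"offset": [0, 0.015, 0], "delta_rot": [0, 0, 0]}, {"offset": [0, 0.035, 0], "delta_rot": [0, 0, 0]}, {"offset": [0, 0.046, 0], "delta_rot": [0, 0, 0]}, {"offset": [0, 0.055, -0.001], "delta_rot": [0, 0, 0]}, {"offset": [0, 0.065, -0.001], "delta_rot": [0, 0, 0]}, {"offset": [0, 0.075, -0.002], "delta_rot": [0, 0, 0]}, {"offset": [0, 0.085, -0.002], "delta_rot": [0, 0, 0]}, {"offset": [0, 0.094, -0.003], "delta_rot": [0, 0, 0]}, {"offset": [0, 0.1, -0.003], "delta_rot": [0, 0, 0]}, {"offset": [0, 0.104, -0.003], "delta_rot": [0, 0, 0]}, {"offset": [0, 0.106, -0.003], "delta_rot": [0, 0, 0]}, {"offset": [0, 0.106, -0.003], "delta_rot": [0, 0, 0]}])

```text
time: 2.6
tool_pos: [0.5112, -0.1724, 0.1372]
orientation: [[-0.165, 0.003, 0.986], [-0.986, -0.002, -0.165], [0.001, -1.0, 0.004]]
force: [0.4, -2.2, 5.5]
opening: -0.0003
```

Emit:
servo_tool(commands=[{"offset": [0, 0, 0]}, {"offset": [0, 0, 0]}, {"offset": [0, 0, 0]}, {"offset": [0, 0, 0]}, {"offset": [0, 0, 0]}, {"offset": [0, 0, 0]}, {"offset": [0, 0, 0]}, {"offset": [0, 0, 0]}, {"offset": [0, 0, 0]}, {"offset": [0, 0, 0]}])

```text
invalid input at $.commands[0]: expected keys offset, delta_rot
```

Run:
```python
from h import *
S=env.snapshot("scene");T=env.snapshot("top")
s=env.state();print(s["time"],s["tool_pos"],s["force"])
cv2.imwrite("pics/press.png",np.hstack([cv2.resize(S[140:300,110:250],(490,560)),cv2.resize(T[110:260,280:363],(310,560))]))
```

```text
2.7 [ 0.51112143 -0.17235992  0.1373337 ] [-0.1957652  -3.52324554  5.52772952]
```

View pics/press.png

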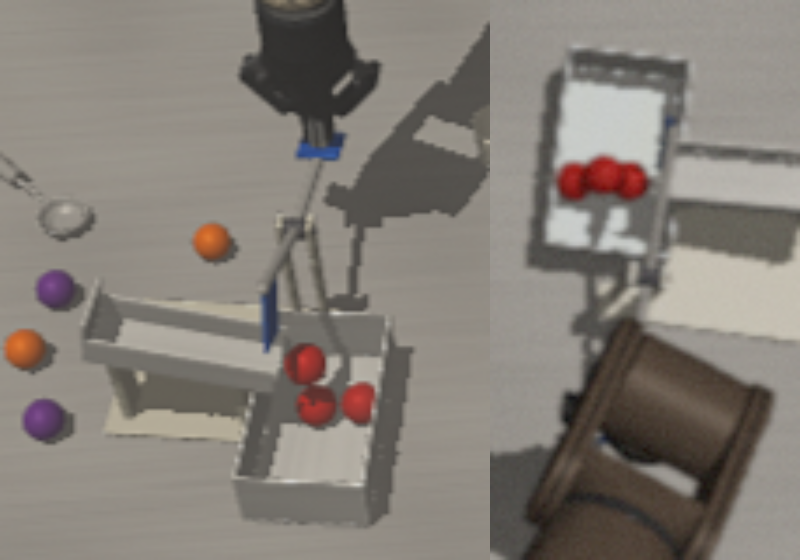

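The gate is up, the chute is empty and three tomatoes are in the pan (crop (305,363), (317,405), (360,403)). I'll hold a moment longer, then lift slowly.

Emit:
servo_tool(commands=[{"offset": [0, 0, 0], "delta_rot": [0, 0, 0]}, {"offset": [0, 0, 0], "delta_rot": [0, 0, 0]}, {"offset": [0, 0, 0], "delta_rot": [0, 0, 0]}, {"offset": [0, 0, 0], "delta_rot": [0, 0, 0]}, {"offset": [0, 0, 0], "delta_rot": [0, 0, 0]}, {"offset": [0, 0, 0], "delta_rot": [0, 0, 0]}, {"offset": [0, 0, 0], "delta_rot": [0, 0, 0]}, {"offset": [0, 0, 0], "delta_rot": [0, 0, 0]}])

```text
time: 3.5
tool_pos: [0.5111, -0.1724, 0.1375]
orientation: [[-0.165, 0.003, 0.986], [-0.986, -0.002, -0.165], [0.001, -1.0, 0.004]]
force: [-0.5, -2.4, 5.4]
opening: 0.0002
```

Emit:
servo_tool(commands=[{"offset": [0, -0.005, 0], "delta_rot": [0, 0, 0]}, {"offset": [0, -0.013, 0], "delta_rot": [0, 0, 0]}, {"offset": [0, -0.021, 0], "delta_rot": [0, 0, 0]}, {"offset": [0, -0.029, 0], "delta_rot": [0, 0, 0]}, {"offset": [0, -0.037, 0], "delta_rot": [0, 0, 0]}, {"offset": [0, -0.045, 0], "delta_rot": [0, 0, 0]}, {"offset": [0, -0.053, 0], "delta_rot": [0, 0, 0]}, {"offset": [0, -0.061, 0], "delta_rot": [0, 0, 0]}, {"offset": [0, -0.075, 0], "delta_rot": [0, 0, 0]}, {"offset": [0, -0.095, 0], "delta_rot": [0, 0, 0]}, {"offset": [0, -0.12, 0], "delta_rot": [0, 0, 0]}, {"offset": [0, -0.13, 0], "delta_rot": [0, 0, 0]}])

```text
time: 4.7
tool_pos: [0.5102, -0.1718, 0.269]
orientation: [[-0.165, 0.002, 0.986], [-0.986, -0.001, -0.165], [0.001, -1.0, 0.002]]
force: [0.2, -0.8, 0.0]
opening: 0.0003
```

Emit:
servo_tool(commands=[{"offset": [0, -0.005, -0.01], "delta_rot": [0, 0, 0]}, {"offset": [0, -0.01, -0.03], "delta_rot": [0, 0, 0]}, {"offset": [0, -0.01, -0.04], "delta_rot": [0, 0, 0]}, {"offset": [0, -0.01, -0.04], "delta_rot": [0, 0, 0]}, {"offset": [0, -0.01, -0.04], "delta_rot": [0, 0, 0]}, {"offset": [0, -0.01, -0.04], "delta_rot": [0, 0, 0]}, {"offset": [0, -0.01, -0.04], "delta_rot": [0, 0, 0]}, {"offset": [0, -0.01, -0.04], "delta_rot": [0, 0, 0]}])

```text
time: 5.5
tool_pos: [0.4707, -0.1651, 0.2761]
orientation: [[-0.165, -0.0, 0.986], [-0.986, 0.0, -0.165], [-0.0, -1.0, -0.0]]
force: [-0.1, 0.3, -0.2]
opening: 0.0
```

Run:
```python
from h import *
S=env.snapshot("scene");T=env.snapshot("top")
s=env.state();print(s["time"],s["tool_pos"],s["force"])
S0=cv2.imread("pics/scene0.png")
B=((100,120,60),(130,255,255));print(blob(S,*B,(200,170),13),blob(S0,*B,(200,170),13),"gate",blob(S,*B,(190,240),14),blob(S0,*B,(190,240),14))
cv2.imwrite("pics/end.png",np.hstack([cv2.resize(S[140:300,90:390],(750,400)),]))
cv2.imwrite("pics/endtop.png",cv2.resize(T[100:280,90:450],(800,400)))
```

```text
5.6 [ 0.47058666 -0.1650811   0.27615277] [-0.3423982  -0.31666748 -0.52547647]
(array([199.2  , 170.136]), 125) (array([199.2  , 170.136]), 125) gate (array([nan, nan]), 0) (array([nan, nan]), 0)h.py:6: RuntimeWarning: Mean of empty slice.
  v,u=np.nonzero(m); return np.array([u.mean(),v.mean()]),len(u)
  ret = ret.dtype.type(ret / rcount)
```

View pics/end.png

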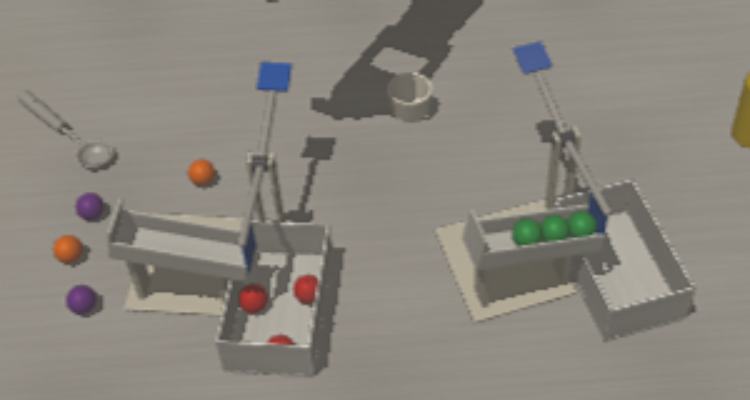

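The paddle is back at its exact rest pixels, the gate is shut, three tomatoes are in the pan at crop (253,298), (306,289) and (281,342), and the limes and other objects look untouched. I'm handing in.

```bash
python3 -c "
from station import env
print(env.finish_job())"
```

```text
the job is handed in; nothing more can be done
None
```

I pressed the tomato dispenser's paddle down with the closed fingertips, at about 5.5 N. I held it until all three tomatoes had rolled into the pan, then let it rise and backed away. The job was handed in at about 5.6 s.

- **Paddle and gate:** the last picture shows the paddle at exactly its starting pixels and the gate shut. The gate was judged by eye, because my colour check for it found no pixels in either the start or the end picture.
- **Fruit:** three tomatoes are in the pan and the chute is empty. The limes are still behind their gate.
- **Other things:** the pans, cup and spoon look undisturbed. The bottle was only partly in that view, and the robot did not go near it.
- **Forces:** the reported wrist force stayed under about 7 N, and was about zero after backing away.
- **Failed call:** one hold command was refused for its format. It did no harm, and I repeated the hold afterwards.

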